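# Set out the cuff display and pack up the travel case

### The job

Set out the counter display: take every cuff bracelet out of the open travel case and hang it astride the wooden display bar, legs down on either side, and stand the pale palm stone in the middle of the marble plinth. When the cuffs are all hanging, lay the loupe in the emptied case and then close the case fully, so that its two halves meet edge to edge. Do not disturb the clear tower, the jar or the pink egg.

Things in the scene. Friction and masses are not known exactly. Their poses are not given: they have to be found in the camera images.
- case: black travel case, fixed. Lower half 156 (x) x 256 (y) x 45 mm high, walls 6, inner floor 6 mm above the table. Origin: centre of underside; x points from front wall to hinge side, z up. A padded ridge 30 mm wide, top 22 mm above the table, runs at x = -10 from y = -122 to +39 mm (cuffs stand on the floor astride it, in a row, 42 mm apart); from y = +39 to the wall at +122 is an empty flat well
- case_lid (a joint): angle of the case's upper half: 0 shut (halves meet, stop), 1.9 to 2.1 rad at the start (leaning back past upright). It turns about the case's y; a shell 156 mm from hinge to free edge, 256 wide, 16 deep. Friction (0.25 N m) holds it where it is left: it does not fall shut and must be pressed down all the way, with 2 to 4 N at the free edge
- case_hinge (a point): middle of the hinge line: case x = +78 mm, y = 0, 45 mm above the table (the rim of the lower half)
- lid_edge (a point): middle of the free edge of the case's upper half, in the rim plane (inner side of the shell); the outer face lies 16 mm further out
- display_bar: wooden display stand, fixed to the table: base plate 80 (x) x 250 (y) x 12 mm, two end posts 18 x 14 mm at y = -112 and +112 mm, 116 mm high, and a round bar between them along its y. Origin: centre of its underside
- bar_mid (a point): middle of the bar's axis, 110 mm above the table; frame as display_bar. Bar diameter 18 mm, free length between the posts 210 mm (room for four cuffs 46 mm apart)
- plinth: round marble plinth fixed to the table, 58 mm across (foot 64), 50 mm high, flat top. Origin: centre of its underside
- plinth_top (a point): centre of the plinth's flat top, 50 mm above the table
- palm_stone: loose pale blue-grey polished palm stone, 47 (x) x 61 (y) x 29 (z) mm, grasp across the 47 mm. Origin: centre of its underside
- stone_mid (a point): middle of the palm stone, 14.5 mm above its origin
- loupe: loose folded loupe in its cover, light grey and black, 24 (x) x 44 (y) x 16 (z) mm, grasp across the 24 mm. Origin: centre of its underside
- tower_clear: bystander: clear six-sided stone tower, 25 x 24 x 104 mm, stands upright. Origin: centre of its underside
- chip_jar: bystander: small jar with black lid, 46 mm across, 74 mm high. Origin: centre of its underside
- egg_rose: bystander: pink stone egg standing on its foot, 46 x 46 x 52 mm. Origin: centre of its underside
- cuff_0: rigid cuff bracelet, copper with a green stone: upside-down U, 54 mm wide (x; 46 between the legs), 24 broad (y), 54 high, metal 4 thick; legs straight up to 40 mm, then slanting in to a flat crown; the stone on top stands 5.5 mm higher. 50 g, tips over sideways (about x) if pushed. Grasp across the 54 mm on the straight legs. Origin: midway between the feet, z up to the crown. May be absent
- cuff_0_crown (a point): underside of the crown of cuff_0, 50 mm above its feet
- cuff_1: rigid cuff bracelet, yellow brass with a red stone: upside-down U, 54 mm wide (x; 46 between the legs), 24 broad (y), 54 high, metal 4 thick; legs straight up to 40 mm, then slanting in to a flat crown; the stone on top stands 5.5 mm higher. 50 g, tips over sideways (about x) if pushed. Grasp across the 54 mm on the straight legs. Origin: midway between the feet, z up to the crown. May be absent
- cuff_1_crown (a point): underside of the crown of cuff_1, 50 mm above its feet
- cuff_2: rigid cuff bracelet, bright steel with a blue stone: upside-down U, 54 mm wide (x; 46 between the legs), 24 broad (y), 54 high, metal 4 thick; legs straight up to 40 mm, then slanting in to a flat crown; the stone on top stands 5.5 mm higher. 50 g, tips over sideways (about x) if pushed. Grasp across the 54 mm on the straight legs. Origin: midway between the feet, z up to the crown. May be absent
- cuff_2_crown (a point): underside of the crown of cuff_2, 50 mm above its feet
- cuff_3: rigid cuff bracelet, dark steel with an amber stone: upside-down U, 54 mm wide (x; 46 between the legs), 24 broad (y), 54 high, metal 4 thick; legs straight up to 40 mm, then slanting in to a flat crown; the stone on top stands 5.5 mm higher. 50 g, tips over sideways (about x) if pushed. Grasp across the 54 mm on the straight legs. Origin: midway between the feet, z up to the crown. May be absent
- cuff_3_crown (a point): underside of the crown of cuff_3, 50 mm above its feet
Things that resemble listed ones, but are neither listed nor needed, are in the scene too. Leave any turquoise look-alike of the cuff_3 alone.

How it is judged:
By the outcome, as a careful person would: the job done as asked, in the order asked, and still so for the second after the job is handed in, with the robot touching nothing.
Of cuff_0, cuff_1, cuff_2, cuff_3 only 2 to 4 are there at a start; the rules pass over those that are not, and their reading is None.
At some moment in a run one of palm_stone, loupe may be knocked a few centimetres aside while the robot is not near it.
It also fails if it takes over 210 s, if anything falls off the work surface, if the arm or the gripper's body presses on something with over 40 N, if the wrist force passes 120 N, or if a joint passes its speed limit or range.

### The arm

A 6-joint arm with a two-finger parallel gripper is mounted at the origin on a cart in front of the work surface, level with it; the furniture and walls round the work are solid. World frame = base frame: x ahead of the robot, y to its left, z up, the work surface at z = 0. Lengths are in mm, angles in rad, forces in N, time in s.
With the tool pointing down it reaches from about 275 to 825 mm from the base axis. Payload 5.2 kg.
Tool frame: the origin (TCP) lies at the very end of the fingers, on their centre line; the grasp point (between the pads) lies 19 mm behind it; z points along the fingers, y is the line along which they close (so a half turn about z gives the same grasp; the last joint's range is limited). The gripper opens to 93 mm and grips with 3 to 60 N. Pads are 15 mm wide; open, the fingers measure 128 mm over their backs; the gripper's body (75 mm by 188 mm) begins 65 mm behind the grasp point.
Start: joints at [-1.487, 0.259, 1.535, -0, 1.348, -0.203], TCP at [155.607, -527.533, 218.653] pointing down, gripper open.
Joint ranges: [-3.14, 3.14], [-0.91, 2.08], [0.19, 2.58], [-1.22, 4.36], [0.22, 2.71], [-3.12, 3.12]. Speed limits (rad/s): [2.57, 2.57, 3.14, 3.14, 3.14, 3.14].

### API

Orientations are given as [roll, pitch, yaw] about the fixed x, y, z axes, in that order (R = Rz(yaw) Ry(pitch) Rx(roll)).
In Python, from bench import robot gives the robot as it stands. The module is installed in compiled form; this text tells all that it offers. Calls block until the motion is done:
- robot.move_ptp(position, orientation): joint-space move of the TCP to a pose.
- robot.move_linear(position, ori=None, speed=150, f_stop=None): straight line of the TCP; ori=None keeps the orientation; speed is the mean speed in mm/s. With f_stop (N) it stops when the force on the tool has changed by that much, and returns True; else False.
- robot.move_j(angles): joint-space move.
- robot.move_gripper(opening): opening from 0.0 (shut) to 1.0 (fully open); the grip force is fixed at half the most; returns when the fingers have stopped.
- robot.sleep(seconds).
- robot.inverse_kinematics(position, orientation): joint angles nearest the present ones, or None.
- robot.get_image(name): name is "scene" or "top"; returns a dict with "img" (384x512x3 uint8, blue, green, red), "fovy" (degrees; the focal length in pixels is half the picture's height over the tangent of half this angle, whatever the lens; pixels are square), "cx", "cy" (the principal point, pixels), "eye" and "orientation" of the camera in the world. Camera axes: x right, y down, z forward; pixel columns grow to the right and rows downward; lengths in mm; the calibration is good to about 2 mm. A picture is of the moment at which its call begins. There is no depth.
A pose or a line that the arm cannot do raises robot.MotionError and nothing moves.
- robot.hand_in(): hands the job in; it is judged then, once.
Readings, each from a call of its own:
- robot.current_t(): time.
- robot.current_qpos(): joint angles.
- robot.current_joint_vel(): joint speeds.
- robot.current_joint_efforts(): joint torques, N m.
- robot.current_tcp_pos(): TCP position.
- robot.current_eef_rot(): TCP orientation.
- robot.current_contact_force(): force on the tool from outside, world axes, zero at the start.
- robot.current_ft_torque(): the same for the moment, N m.
- robot.current_gripper_width(): opening from 0.0 (shut) to 1.0 (fully open).
- robot.current_finger_force(): force on a finger pad.
Only numpy, scipy, OpenCV 4.12 (cv2) and the standard library are available. Lean on these libraries where they do the work, as an engineer would, in place of code of your own. Each camera call takes 0.05 s, during which the arm holds its last target. There are 200 camera calls.

## Working session

There is one attempt and no reset: what is moved stays moved. The work goes in short steps, each a Python script; the robot and the scene stay as the last script left them, time stands still between calls to the robot, and variables do not carry over. Pictures are saved under pics/ and viewed, at most 14 in all, crops included, and the job is handed in when it is done.

```bash
mkdir -p pics; cat > h.py <<'E'
import numpy as np, cv2
from scipy.spatial.transform import Rotation as Ro
from bench import robot
def cam(n,save=None):
    d=robot.get_image(n)
    if save: cv2.imwrite('pics/'+save,d['img'])
    d['R']=Ro.from_euler('xyz',d['orientation']).as_matrix() if np.shape(d['orientation'])==(3,) else np.array(d['orientation'])
    d['f']=d['img'].shape[0]/2/np.tan(np.radians(d['fovy'])/2); return d
def ray(d,u,v,z):
    r=d['R']@np.array([(u-d['cx'])/d['f'],(v-d['cy'])/d['f'],1]); e=np.array(d['eye'])
    return e+r*(z-e[2])/r[2]
def proj(d,p):
    q=d['R'].T@(np.array(p,float)-d['eye']); return np.array([d['cx']+d['f']*q[0]/q[2],d['cy']+d['f']*q[1]/q[2]])
E
python3 - <<'E'
from h import *
for n in('scene','top'):
    d=cam(n); im=d['img']; cv2.imwrite(f'pics/{n}0.png',cv2.resize(im,(800,600),interpolation=cv2.INTER_CUBIC)); cv2.imwrite(f'pics/{n}_raw.png',im)
    print(n,d['fovy'],d['cx'],d['cy'],d['eye'],d['orientation'])
E
```

```text
scene 44.79754351052001 255.9466053124816 192.76138322848033 [-295.71430723  964.66557242 1288.55706861] [-2.31415121 -0.01740351 -2.3738276 ]
top 54.77807815266659 258.2504839475611 189.3168233676765 [ 480.35529941   -9.38621326 1150.45995385] [-3.08198195  0.01076602 -1.56547534]
```

View pics/scene0.png

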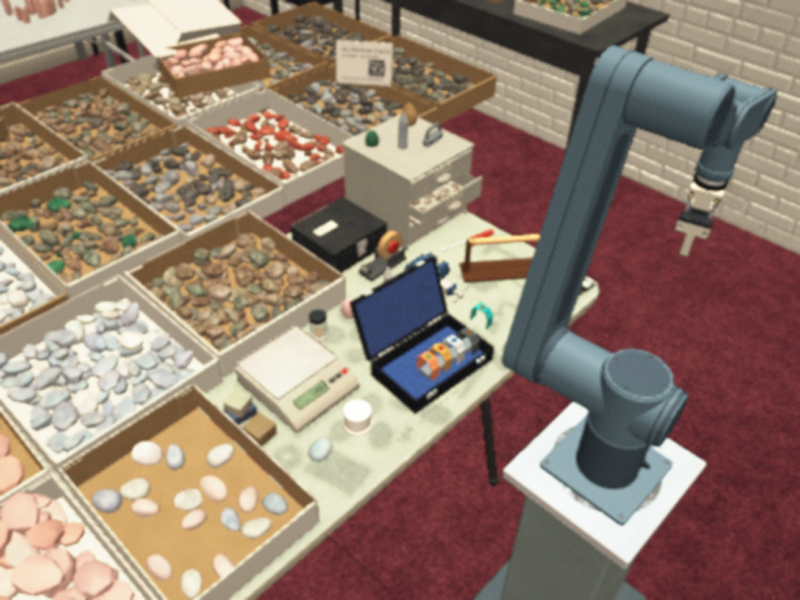

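View pics/top0.png

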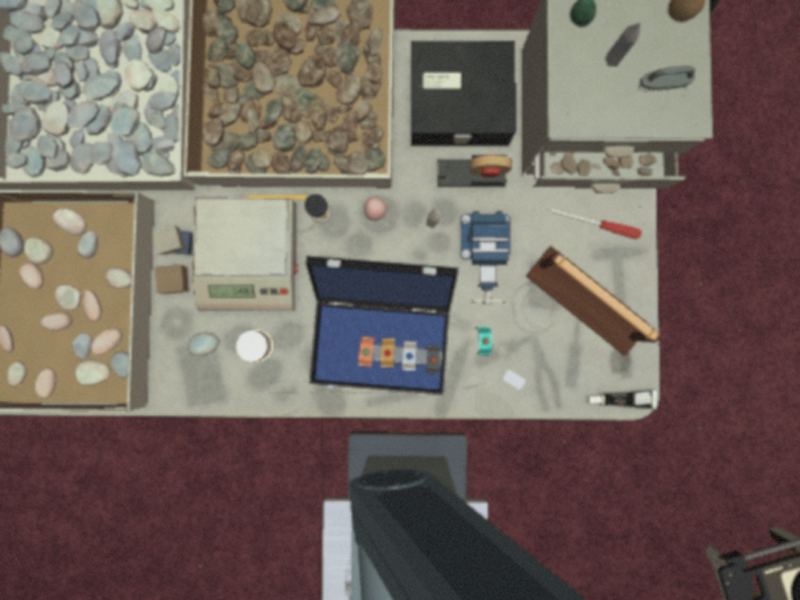

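The scene picture shows the open case at about (425,335), with four cuffs in a row. The top picture (800x600) shows:
- **Cuffs:** copper (367,352), brass (387,352), bright steel (409,355) and dark (433,358). The turquoise look-alike at (485,341) is to be left alone.
- **Display bar:** (595,300), turned about 40°.
- **Plinth and stone:** plinth (253,346), palm stone (203,343).
- **Loupe candidates:** the white slip at (513,378) and the grey/black piece at (622,399).

I'll confirm the loupe in a crop.

```bash
python3 - <<'E'
import cv2
im=cv2.imread('pics/top_raw.png')[120:270,190:430]
cv2.imwrite('pics/crop1.png',cv2.resize(im,(800,500),interpolation=cv2.INTER_CUBIC))
im=cv2.imread('pics/scene_raw.png')[140:290,190:390]
cv2.imwrite('pics/crop2.png',cv2.resize(im,(800,600),interpolation=cv2.INTER_CUBIC))
E
```

```text
(no output)
```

View pics/crop1.png

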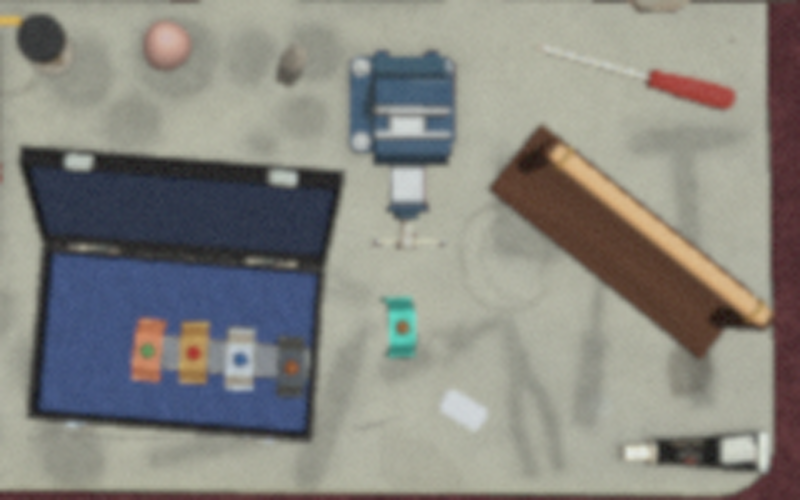

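View pics/crop2.png

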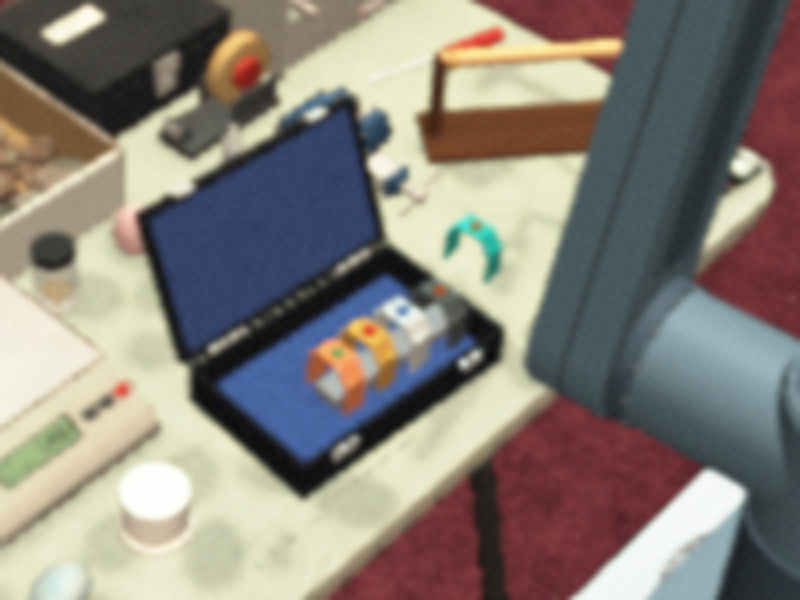

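The crops show the four cuffs astride the ridge, with their stones at crop1 (148,351), (193,352), (240,359) and (291,367). Loupe candidates in crop1:
- **(463,410):** light and compact, about 44x25 mm, which fits the loupe.
- **(695,450):** grey/black, about 140 mm long, so it is a torch or microscope.

I take the first and will check it from closer up. Next I measure.

```bash
cat > meas.py <<'E'
from h import *
def big(mask,box):
    x0,y0,x1,y1=box; m=np.zeros(mask.shape,np.uint8); m[y0:y1,x0:x1]=mask[y0:y1,x0:x1]*255
    c=max(cv2.findContours(m,cv2.RETR_EXTERNAL,cv2.CHAIN_APPROX_NONE)[0],key=cv2.contourArea); return c
def rectinfo(d,c,z):
    P=np.array([ray(d,*p,z)[:2] for p in c[:,0,:]],np.float32)
    return cv2.minAreaRect(P)
E
python3 - <<'E'
from meas import *
d=cam('top'); im=d['img']; hsv=cv2.cvtColor(im,cv2.COLOR_BGR2HSV); H,S,V=[hsv[...,i].astype(int) for i in range(3)]
# case outer rim edges
dark=(V<70)
def edge(samples,fix,axis,rng):
    pts=[]
    for s in samples:
        line=(V[rng[0]:rng[1],s] if axis=='v' else V[s,rng[0]:rng[1]]).astype(float)
        g=np.diff(cv2.GaussianBlur(line.reshape(1,-1),(3,1),0)[0]); k=np.argmax(g*fix)+.5+rng[0]
        pts.append((s,k) if axis=='v' else (k,s))
    return np.array(pts)
F=edge(range(208,278,4),1,'v',(240,260)); L=edge(range(205,238,3),-1,'h',(194,209)); Rr=edge(range(208,246,3),1,'h',(278,292))
for n,e in(('F',F),('L',L),('R',Rr)):
    W=np.array([ray(d,u,v,45)[:2] for u,v in e],np.float32); vx,vy,x,y=cv2.fitLine(W,cv2.DIST_HUBER,0,.01,.01).ravel()
    r=np.abs((W-[x,y])@[-vy,vx]); print(n,'ang',np.degrees(np.arctan2(vy,vx)),'pt',x,y,'res',r.mean())
# stones on cuffs
for n,(u,v) in zip('grba',[(148,351),(193,352),(240,359),(291,367)]):
    print(n,ray(d,190+u/3.333,120+v/3.333,65)[:2])
# bar: light wood
wood=(H>8)&(H<25)&(S>90)&(V>150)
print('wood',rectinfo(d,big(wood,(345,155,425,222)),115))
base=(H<20)&(S>70)&(V<130)&(V>30)
print('base',rectinfo(d,big(base|wood,(333,150,425,232)),12))
wh=(V>215)&(S<40)
print('plinth',rectinfo(d,big(wh,(148,208,178,236)),50))
print('loupe',rectinfo(d,big((V>205)&(S<40),(318,232,340,250)),16))
bg=np.median(im[205:235,115:122].reshape(-1,3),axis=0); print(bg,im[219,130],im[243,329])
st=(np.abs(im.astype(int)-bg).sum(2)>30)&(H>60)
c=big(st,(116,205,145,236)); print('stone',rectinfo(d,c,14.5))
o=im.copy(); 
for p in np.vstack([F,L,Rr]): cv2.circle(o,(int(p[0]),int(p[1])),0,(0,255,0))
for c in(c,big(wood,(345,155,425,222)),big(base|wood,(333,150,425,232)),big(wh,(148,208,178,236)),big((V>205)&(S<40),(318,232,340,250))): cv2.drawContours(o,[c],-1,(0,0,255),1)
cv2.imwrite('pics/o1.png',cv2.resize(o[140:265,110:430],(800,312),interpolation=cv2.INTER_NEAREST))
E
```

```text
F ang 85.44692 pt 370.43304 53.66587 res 0.7071218
L ang -5.126434 pt 450.36722 176.74748 res 0.72951335
R ang -4.6605115 pt 441.16437 -77.427185 res 0.691532
g [439.48014793  71.70834087]
r [438.83371299  32.27058972]
b [432.96986943  -8.9074903 ]
a [426.26511095 -53.52162368]
wood ((541.9955444335938, -358.8547058105469), (224.28443908691406, 16.76531219482422), 50.98059844970703)
base ((530.7822875976562, -370.70672607421875), (281.5471496582031, 78.90634155273438), 51.65022277832031)
plinth ((449.8593444824219, 292.7731628417969), (50.85590362548828, 52.70722198486328), 64.26091766357422)
loupe ((387.0298767089844, -211.456298828125), (35.053585052490234, 17.627260208129883), 63.7452278137207)
[138. 151. 149.] [193 189 170] [216 213 209]
stone ((456.15093994140625, 398.22406005859375), (22.29075050354004, 41.93962478637695), 11.597156524658203)
```

View pics/o1.png

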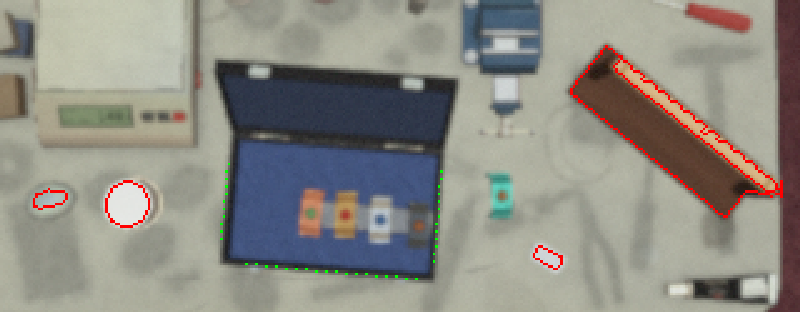

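The overlay shows good case edges and a good loupe blob. The plinth and stone masks come out a little small, but their centres are usable. From these, the case yaw is about -4.7° and its centre about (448,49), with a measured width of 254 against 256. The cuffs sit near case x = -10 and are 42 apart. Next I refine the bar and check reach.

```bash
python3 - <<'E'
from meas import *
d=cam('top'); im=d['img']; hsv=cv2.cvtColor(im,cv2.COLOR_BGR2HSV); H,S,V=[hsv[...,i].astype(int) for i in range(3)]
base=(H<20)&(S>70)&(V<135)&(V>30); wood=(H>8)&(H<25)&(S>70)&(V>135)
c=big(base|wood,(333,150,416,232)); 
# lower-left base edge: first brown pixel in each row; upper-left edge by column
E1=np.array([ray(d,np.argmax((base)[r,330:420])+330-.5,r,12)[:2] for r in range(182,222,3)],np.float32)
E2=np.array([ray(d,q,np.argmax(base[148:200,q])+148-.5,12)[:2] for q in range(341,351)],np.float32)
E3=np.array([ray(d,q,231.5-np.argmax(base[148:232,q][::-1]),12)[:2] for q in range(403,411)],np.float32)
for n,W in(('long',E1),('farend',E2),('nearend',E3)):
    vx,vy,x,y=cv2.fitLine(W,cv2.DIST_HUBER,0,.01,.01).ravel(); print(n,np.degrees(np.arctan2(vy,vx)),x,y,np.abs((W-[x,y])@[-vy,vx]).mean())
W=[]
for q in range(364,412,3):
    r=np.where(wood[155:222,q])[0]+155
    if len(r): W.append(ray(d,q,r.mean(),115)[:2])
W=np.array(W,np.float32); vx,vy,x,y=cv2.fitLine(W,cv2.DIST_HUBER,0,.01,.01).ravel(); print('bar',np.degrees(np.arctan2(vy,vx)),x,y,np.abs((W-[x,y])@[-vy,vx]).mean())
for p,ys in(([440,71,40],(85.3,-94.7)),([540,-360,75],(51,-129)),([584,-300,75],(51,-129)),([499,-410,75],(51,-129))):
    for yw in ys: 
        q=robot.inverse_kinematics(p,[np.pi,0,np.radians(yw)]); print(p,yw,None if q is None else np.round(q,2))
print(robot.current_eef_rot(),robot.current_t())
E
```

```text
long 51.224556 509.7924 -336.54938 0.45035192
farend -38.714725 623.9584 -265.28284 0.46021968
nearend -43.429184 459.92963 -448.65173 1.4163346
bar 51.1198 545.4189 -355.54355 0.35221383
[440, 71, 40] 85.3 [-0.09  0.29  2.01 -0.    0.85 -0.01]
[440, 71, 40] -94.7 None
[540, -360, 75] 51 [-0.76  0.55  1.46 -0.    1.13 -0.08]
[540, -360, 75] -129 [-0.76  0.55  1.46 -0.    1.13  3.06]
[584, -300, 75] 51 [-0.64  0.56  1.44 -0.    1.14  0.04]
[584, -300, 75] -129 [-0.64  0.56  1.44 -0.    1.14 -3.11]
[499, -410, 75] 51 [-0.86  0.55  1.47  0.    1.13 -0.18]
[499, -410, 75] -129 [-0.86  0.55  1.47 -0.    1.13  2.96]
[-3.14048845e+00 -2.28502348e-04  2.86794545e-01] 0.2
```

```bash
cat > act.py <<'E'
from meas import *
CY=np.radians(-4.7); C=np.array([448.3,49.4]); BY=np.radians(51.2); B=np.array([543.5,-358.2])
cr=lambda x,y:C+np.array([np.cos(CY)*x-np.sin(CY)*y,np.sin(CY)*x+np.cos(CY)*y])
br=lambda y:B+y*np.array([np.cos(BY),np.sin(BY)])
OC=[np.pi,0,CY+np.pi/2]; OB=[np.pi,0,BY]
def lin(p,z,o=None,sp=150,f=None): return robot.move_linear([p[0],p[1],z],o,sp,f)
def pick(y):
    p=cr(-10,y); robot.move_gripper(.75); robot.move_ptp([p[0],p[1],200],OC); lin(p,80,sp=200); h=lin(p,16,sp=80,f=8)
    robot.move_gripper(0); w=robot.current_gripper_width(); print('hit',h,'z',robot.current_tcp_pos()[2],'w mm',w*93,'t',robot.current_t())
    lin(p,110,sp=100); print('after lift',robot.current_gripper_width()*93); lin(p,210,sp=200)
def hang(y,zrel):
    p=br(y); robot.move_ptp([p[0],p[1],210],OB); lin(p,zrel+25,sp=150); h=lin(p,zrel-6,sp=30,f=4)
    print('hang hit',h,'z',robot.current_tcp_pos()[2]); robot.move_gripper(.75); lin(p,150,sp=120); lin(p,210,sp=200); print('t',robot.current_t())
E
python3 - <<'E'
from act import *
pick(22)
d=cam('scene','s1.png'); t=cam('top','t1.png')
cv2.imwrite('pics/c3.png',np.hstack([cv2.resize(d['img'][120:300,180:390],(420,360)),cv2.resize(t['img'][170:270,200:300],(360,360))]))
E
```

```text
hit False z 16.394306248280728 w mm 53.96461947638004 t 5.2833
after lift 53.928183406069934
```

View pics/c3.png

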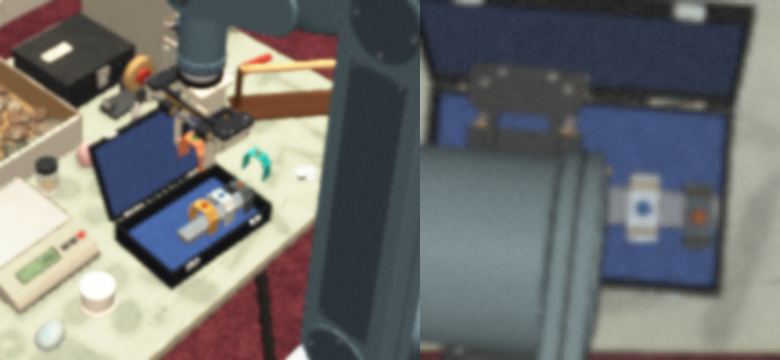

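The picture shows the copper cuff lifted upright in the gripper at (190,150), with the other three undisturbed. Next I hang it.

```bash
python3 - <<'E'
from act import *
hang(69,79.4)
pick(-20)
d=cam('scene','s2.png'); t=cam('top','t2.png')
cv2.imwrite('pics/c4.png',np.hstack([cv2.resize(d['img'][140:240,250:350],(400,400),interpolation=cv2.INTER_CUBIC),cv2.resize(t['img'][150:250,330:430],(400,400),interpolation=cv2.INTER_CUBIC)]))
E
```

```text
hang hit True z 79.33316651692353
t 11.9667
hit False z 16.429448618198773 w mm 53.523182265305515 t 15.6667
after lift 53.88236689554493
```

View pics/c4.png

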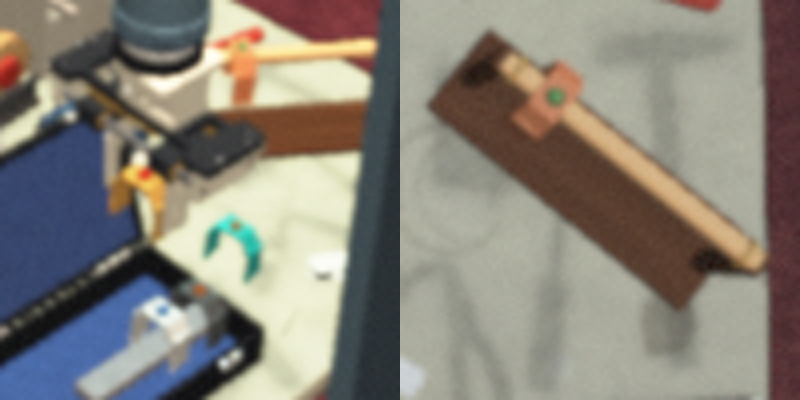

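Copper hangs centred on the bar (stone at (556,97) in the right half), and brass is held upright. I continue with the remaining cuffs.

```bash
python3 - <<'E'
from act import *
hang(23,79.4); pick(-61); hang(-23,79.4); pick(-103.5); hang(-69,79.4)
p=[450,200]; robot.move_ptp([450,200,350],OC)
d=cam('scene','s3.png'); t=cam('top','t3.png')
cv2.imwrite('pics/c5.png',np.hstack([cv2.resize(d['img'][140:240,250:350],(400,400),interpolation=cv2.INTER_CUBIC),cv2.resize(t['img'][150:250,330:430],(400,400),interpolation=cv2.INTER_CUBIC)]))
E
```

```text
hang hit True z 79.34424228478412
t 22.3
hit False z 16.398888010315233 w mm 53.938104738905366 t 25.95
after lift 54.142758306279276
hang hit True z 79.32992774189894
t 32.4417
hit False z 16.337200433120188 w mm 54.048224862322286 t 36.0417
after lift 54.21214175221458
hang hit True z 79.2777868742558
t 42.4833
```

View pics/c5.png

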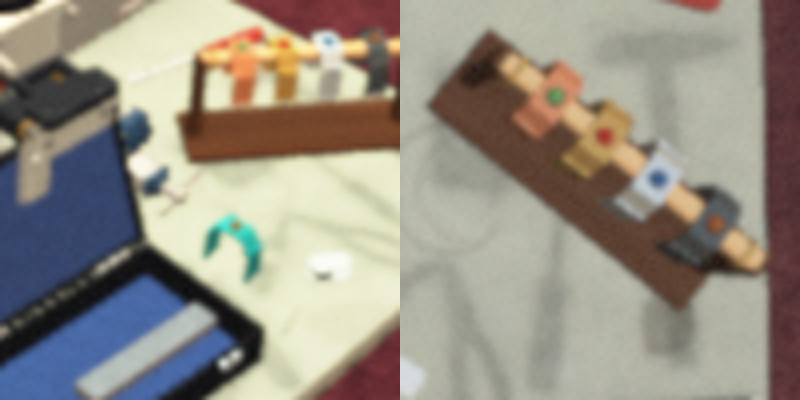

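All four cuffs hang astride the bar and the case is empty. Next I remeasure the stone, plinth and loupe with the arm clear of them.

```bash
python3 - <<'E'
from act import *
robot.move_ptp([430,-20,350],OC)
t=cam('top','t4.png'); s=cam('scene','s4.png')
print(proj(s,[456,400,14]),proj(s,[450,293,50]))
def lab(d): return cv2.cvtColor(d['img'],cv2.COLOR_BGR2LAB).astype(int)
u,v=map(int,proj(s,[453,350,20]))
a=t['img'][195:245,105:185]; b=s['img'][v-40:v+40,u-60:u+60]
cv2.imwrite('pics/c6.png',np.vstack([cv2.resize(a,(480,300),interpolation=cv2.INTER_CUBIC),cv2.resize(b,(480,300),interpolation=cv2.INTER_CUBIC)]))
# stone mask: less yellow (LAB b) than table
L=lab(t); print(u,v,L[219,110],L[219,130],L[221,145])
for th in(0,2,4):
    bb=cv2.GaussianBlur(L[...,2].astype(np.float32),(3,3),0)
    m=bb<np.median(L[200:240,108:118,2])-4-th
    c=big(m,(112,200,148,240)); print('stone',th,rectinfo(t,c,14.5), cv2.contourArea(c), 'loupe',rectinfo(t,big(m,(310,225,345,255)),12))
E
```

```text
[204.4134675  285.68792473] [228.85085544 261.78149455]
216 276 [175 125 137] [190 122 124] [157 125 135]
stone 0 ((456.5414733886719, 399.305419921875), (15.296919822692871, 30.861244201660156), 0.320702463388443) 37.0 loupe ((388.10638427734375, -193.33558654785156), (76.01561737060547, 72.65247344970703), 89.82890319824219)
stone 2 ((455.00244140625, 400.7720947265625), (12.235222816467285, 21.61910057067871), 0.32089388370513916) 20.5 loupe ((386.7405090332031, -191.8180694580078), (72.9887924194336, 69.91151428222656), 89.8289794921875)
stone 4 ((455.00933837890625, 399.2622375488281), (6.117623805999756, 12.31833553314209), 0.31911733746528625) 7.0 loupe ((385.24041748046875, -190.299560546875), (69.96076202392578, 66.90220642089844), 89.8289794921875)
```

View pics/c6.png

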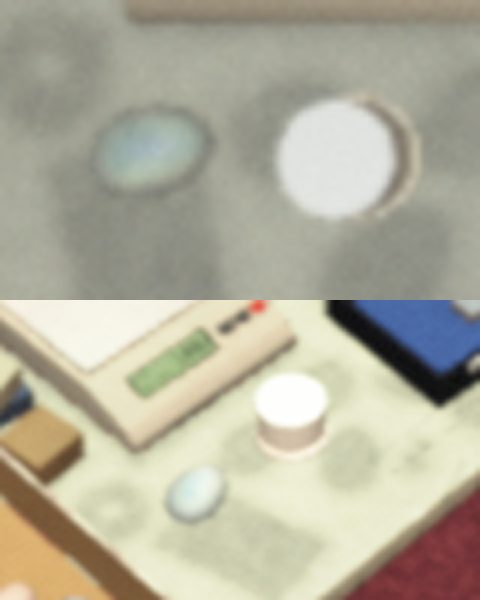

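The stone's long axis is tilted about 10° (top half, centre (152,150)). The plinth top's centre is (334,158), about 56 mm across, which is consistent with the given 58 mm. I cast rays, then pick the stone.

```bash
python3 - <<'E'
from act import *
t=cam('top'); s=cam('scene')
a=ray(t,130.3,220,12); b=ray(s,205,287.7,16); c=ray(t,160.75,221.3,50); e=ray(s,228.75,262.7,50)
print(a,b,c,e)
st=a[:2]*.7+b[:2]*.3; pl=(c*.6+e*.4)[:2]
O=[np.pi,0,np.radians(100)]
robot.move_gripper(.68); robot.move_ptp([st[0],st[1],150],O); lin(st,60); print('hit',lin(st,4,sp=50,f=6)); z0=robot.current_tcp_pos()[2]
robot.move_gripper(0); print('w',robot.current_gripper_width()*93); lin(st,120,sp=80); print('w',robot.current_gripper_width()*93,'z0',z0)
robot.move_linear([pl[0],pl[1],120],O,150); lin(pl,z0+60,sp=80); print('hit',lin(pl,z0+48,sp=20,f=3),robot.current_tcp_pos()[2]-z0)
cam('scene','s5.png'); robot.move_gripper(.68); lin(pl,110,sp=60); lin(pl,200); robot.move_ptp([430,-20,350],OC)
t=cam('top','t6.png'); s=cam('scene','s6.png'); print(robot.current_t())
cv2.imwrite('pics/c7.png',np.vstack([cv2.resize(t['img'][195:245,105:185],(480,300),interpolation=cv2.INTER_CUBIC),cv2.resize(s['img'][236:316,156:276],(480,300),interpolation=cv2.INTER_CUBIC)]))
E
```

```text
[451.9107311 396.0695763  12.       ] [447.39038111 404.8624201   16.        ] [449.51939146 291.71574688  50.        ] [447.38320648 295.95721804  50.        ]
hit True
w 0.3999837413111078
w 0.2658193528973872 z0 28.550665036872758
hit False 47.98050717114762
57.9667
```

View pics/c7.png

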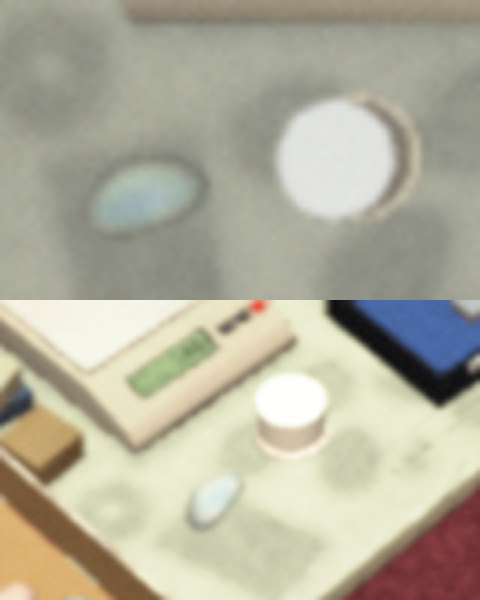

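The grasp missed and the stone has shifted about 2 cm towards -x, probably from the announced knock just before the descent. It now looks narrower, at (148,197) in the top half. I look again to see whether it has settled and which way it lies.

```bash
python3 - <<'E'
from act import *
t=cam('top','t7.png'); s=cam('scene','s7.png')
o5=cv2.imread('pics/s5.png')
a=t['img'][205:245,110:160]; b=s['img'][266:306,186:236]
def st(x): 
    x=cv2.resize(x,(400,320),interpolation=cv2.INTER_CUBIC).astype(float); lo,hi=np.percentile(x,1),np.percentile(x,99); return np.clip((x-lo)/(hi-lo)*255,0,255)
t0=cv2.imread('pics/t4.png')[205:245,110:160]
s0=cv2.imread('pics/s4.png')[266:306,186:236]
cv2.imwrite('pics/c8.png',np.vstack([np.hstack([st(t0),st(s0)])[:290],np.hstack([st(a),st(b)])[:300]]))
E
```

```text
[ WARN:0@0.635] global loadsave.cpp:1063 imwrite_ Unsupported depth image for selected encoder is fallbacked to CV_8U.
```

View pics/c8.png

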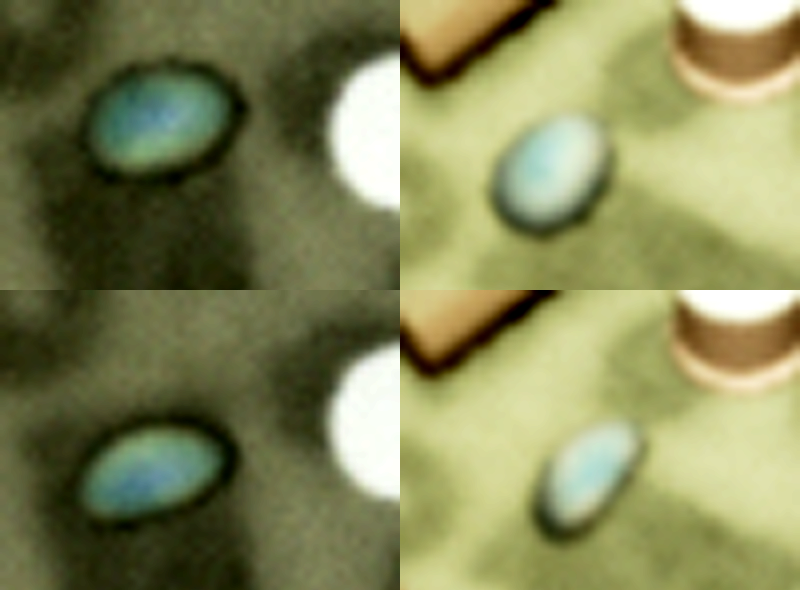

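```bash
python3 - <<'E'
from act import *
robot.sleep(1.0)
t=cam('top','t8.png'); s=cam('scene','s8.png')
for n,d,q in(('t7',t,'pics/t7.png'),('s7',s,'pics/s7.png')):
    r=(slice(205,245),slice(110,160)) if n=='t7' else (slice(266,306),slice(186,236))
    print(n,np.abs(d['img'][r].astype(int)-cv2.imread(q)[r]).mean(), np.abs(cv2.imread(q)[r].astype(int)-cv2.imread(q.replace('7','6'))[r]).mean())
# edges of silhouette: dark outline via local contrast
def sil(img,r):
    g=cv2.cvtColor(img,cv2.COLOR_BGR2LAB)[r].astype(np.float32); b=cv2.GaussianBlur(g[...,2],(3,3),0)
    m=(b<np.median(b)-5).astype(np.uint8); c=max(cv2.findContours(m,0,1)[0],key=cv2.contourArea); return cv2.fitEllipse(c),cv2.contourArea(c)
for f in('t4','t8'): print(f,sil(cv2.imread(f'pics/{f}.png'),(slice(205,245),slice(112,150))))
for f in('s4','s8'): print(f,sil(cv2.imread(f'pics/{f}.png'),(slice(270,304),slice(190,222))))
E
```

```text
t7 1.4821666666666666 1.5028333333333332
s7 0.9005 0.883
t4 (((16.355207443237305, 13.988415718078613), (4.258055686950684, 9.00537109375), 84.1681137084961), 28.0)
t8 (((15.687211036682129, 23.454936981201172), (4.276394367218018, 10.575242042541504), 69.85584259033203), 33.0)
s4 (((14.328560829162598, 17.289012908935547), (11.30593490600586, 15.122391700744629), 33.747886657714844), 132.0)
s8 (((18.737821578979492, 18.658998489379883), (7.097348690032959, 15.014424324035645), 39.9011116027832), 80.0)
```

The stone rests steadily, tilted up on its edge: edge-on to the scene camera, -x edge raised. I tip it back flat with a gentle push at the top, from +x towards -x.

```bash
python3 - <<'E'
from act import *
t=cam('top'); p=ray(t,128.2,228.0,20); q=ray(t,130,227.6,20); print(p,q, ray(t,140,197.5,30))
O=[np.pi,0,np.radians(105)]; y=q[1]
robot.move_gripper(0); robot.move_ptp([482,y,130],O); lin([482,y],28,sp=100)
h=lin([446,y],28,sp=25,f=4); print(h,robot.current_tcp_pos())
s=cam('scene','s9.png')
lin([482,y],40,sp=60); lin([482,y],150); robot.move_ptp([430,-20,350],OC)
t=cam('top','t9.png'); s=cam('scene','s10.png'); print(robot.current_t())
def st(x): 
    x=cv2.resize(x,(400,320),interpolation=cv2.INTER_CUBIC).astype(float); lo,hi=np.percentile(x,1),np.percentile(x,99); return np.clip((x-lo)/(hi-lo)*255,0,255)
cv2.imwrite('pics/c9.png',np.hstack([st(t['img'][205:245,110:160]),st(s['img'][266:306,186:236])]).astype(np.uint8))
E
```

```text
[427.76531099 399.01537382  20.        ] [429.01118331 393.53868586  20.        ] [520.60100811 361.87149449  30.        ]
True [453.14417051 393.68642131  28.51048156]
67.6667
```

View pics/c9.png

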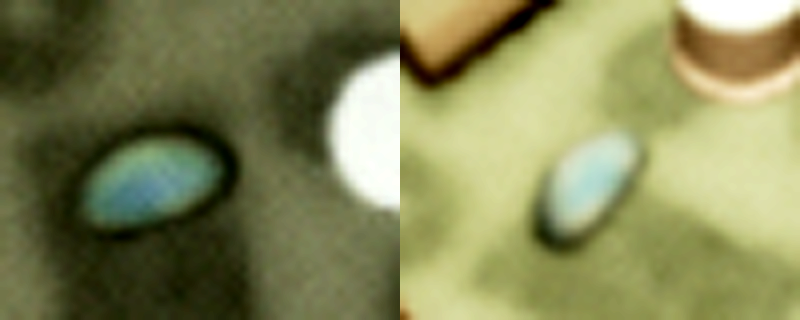

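The stone's silhouette is slightly wider now, so it has partly tipped. I press down from above on the raised -x side; the contact height will tell me its state.

```bash
cat >> act.py <<'E'
def st(x): 
    x=cv2.resize(x,(400,320),interpolation=cv2.INTER_CUBIC).astype(float); lo,hi=np.percentile(x,1),np.percentile(x,99); return np.clip((x-lo)/(hi-lo)*255,0,255)
E
python3 - <<'E'
from act import *
O=[np.pi,0,np.radians(15)]  # fingers' closing along y: thin side 15 along x
robot.move_ptp([412,398,130],O); lin([412,398],65,sp=120)
h=lin([412,398],12,sp=25,f=3); z1=robot.current_tcp_pos()[2]; print(h,z1)
h=lin([412,398],14,sp=25,f=14); print(h,robot.current_tcp_pos(),robot.current_contact_force())
lin([412,398],130,sp=100); robot.move_ptp([430,-20,350],OC)
t=cam('top','t10.png'); s=cam('scene','s11.png'); print(robot.current_t())
cv2.imwrite('pics/c10.png',np.hstack([st(t['img'][205:245,110:160]),st(s['img'][266:306,186:236])]).astype(np.uint8))
E
```

```text
True 35.73386259864876
True [410.1954627  397.55066622  34.19013624] [-1.43087284 -0.63106001  2.34375138]
74.7333
```

View pics/c10.png

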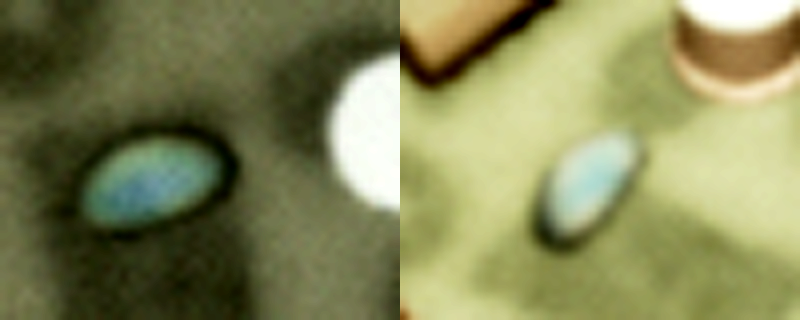

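Contact at z = 35.7 confirms the raised -x side; it holds its tilt with friction. I press further out and harder, well within limits.

```bash
python3 - <<'E'
from act import *
O=[np.pi,0,np.radians(15)]
for x in(404,410):
    robot.move_ptp([x,398,130],O); lin([x,398],48,sp=120)
    h=lin([x,398],24,sp=30,f=30); print(x,h,robot.current_tcp_pos(),robot.current_contact_force(),robot.current_ft_torque())
    lin([x,398],60,sp=60)
lin([x,398],130,sp=100); robot.move_ptp([430,-20,350],OC)
t=cam('top','t11.png'); s=cam('scene','s12.png'); print(robot.current_t())
cv2.imwrite('pics/c11.png',np.hstack([st(t['img'][205:245,110:160]),st(s['img'][266:306,186:236])]).astype(np.uint8))
E
```

```text
404 False [404.11705122 398.08047781  24.10054586] [-0.28623908 -0.40752415 -0.22624439] [-0.04428036  0.01848585 -0.00115688]
410 True [406.77951841 397.48893215  29.39560825] [-1.92720437 -1.08504234  4.32608641] [-0.02815115  0.30235978 -0.0150576 ]
84.3833
```

View pics/c11.png

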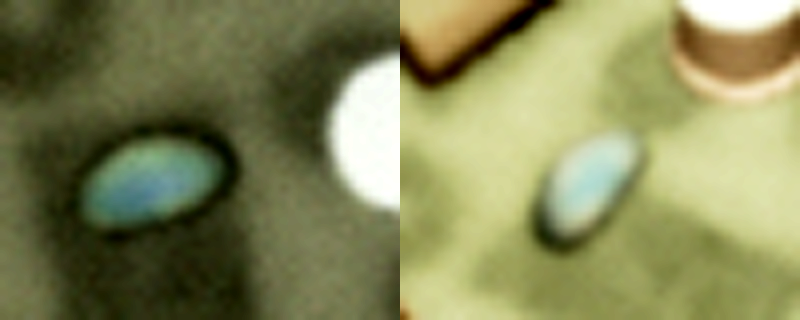

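At x = 404 there was no contact down to z = 24, so the stone stands nearly on edge, about 36 mm wide and 42 mm high. A longer push near its top, from +x, should lay it over.

```bash
python3 - <<'E'
from act import *
O=[np.pi,0,np.radians(107)]; n=np.array([np.cos(np.radians(17)),np.sin(np.radians(17))])
c=np.array([429,394.]); a=c+45*n
robot.move_ptp([*a,130],O); lin(a,34,sp=120)
e=c-6*n
h=lin(e,34,sp=30,f=15); p=robot.current_tcp_pos(); print(h,p,(p[:2]-c)@n,robot.current_contact_force())
lin(a,45,sp=80); lin(a,130); robot.move_ptp([430,-20,350],OC)
t=cam('top','t12.png'); s=cam('scene','s13.png'); print(robot.current_t())
def sil(img,r):
    g=cv2.cvtColor(img,cv2.COLOR_BGR2LAB)[r].astype(np.float32); b=cv2.GaussianBlur(g[...,2],(3,3),0)
    m=(b<np.median(b)-5).astype(np.uint8); c=max(cv2.findContours(m,0,1)[0],key=cv2.contourArea); return cv2.fitEllipse(c),cv2.contourArea(c)
for im in('t11','t12'): print(im,sil(cv2.imread(f'pics/{im}.png'),(slice(205,245),slice(112,150))))
for im in('s12','s13'): print(im,sil(cv2.imread(f'pics/{im}.png'),(slice(270,304),slice(190,222))))
cv2.imwrite('pics/c12.png',np.hstack([st(t['img'][205:245,110:160]),st(s['img'][266:306,186:236])]).astype(np.uint8))
E
```

```text
False [423.36361989 392.23063228  33.85207059] -5.907410161143526 [ 0.29946943 -0.4510375   0.26965524]
92.3167
t11 (((15.715653419494629, 23.478965759277344), (4.320688247680664, 10.495461463928223), 71.51285552978516), 33.0)
t12 (((17.949552536010742, 27.0799560546875), (4.247346878051758, 9.144200325012207), 85.14298248291016), 28.0)
s12 (((18.70680809020996, 18.683277130126953), (7.236101150512695, 15.383811950683594), 40.64748001098633), 83.5)
s13 (((23.962182998657227, 23.385150909423828), (11.90933895111084, 15.946236610412598), 46.50920867919922), 147.0)
```

The scene silhouette is back to 11.9x15.9 px, matching the flat stone's 11.3x15.1 at the start, so it lies flat again. My picture views are used up, so from here I work numerically. I locate the stone by differencing against the earlier image and its clean background.

```bash
cat >> act.py <<'E'
def diffblob(d,ref,box,z,th=22):
    x0,y0,x1,y1=box
    D=cv2.GaussianBlur(np.abs(d['img'].astype(np.float32)-cv2.imread(ref).astype(np.float32)).sum(2),(3,3),0)
    m=np.zeros(D.shape,np.uint8); m[y0:y1,x0:x1]=(D[y0:y1,x0:x1]>th)*255
    m=cv2.morphologyEx(cv2.morphologyEx(m,cv2.MORPH_OPEN,np.ones((2,2))),cv2.MORPH_CLOSE,np.ones((5,5)))
    c=max(cv2.findContours(m,0,1)[0],key=cv2.contourArea)
    P=np.array([ray(d,*p,z)[:2] for p in c[:,0,:]],np.float32)
    e=cv2.fitEllipse(c); return e,cv2.fitEllipse(P),cv2.contourArea(c)
E
python3 - <<'E'
from act import *
t=cam('top'); s=cam('scene')
for th in(20,30,45):
    print('new top',diffblob(t,'pics/t4.png',(112,226,150,252),12,th)); print('new scene',diffblob(s,'pics/s4.png',(200,281,232,310),14.5,th))
ref=diffblob({**t,'img':cv2.imread('pics/t4.png')},'pics/t12.png',(112,205,150,226),12,30); print('old top',ref)
E
```

```text
new top (((133.30126953125, 233.7718505859375), (13.795382499694824, 20.418136596679688), 74.6183853149414), ((409.8870544433594, 385.7393798828125), (42.312374114990234, 62.509883880615234), 14.630123138427734), 213.5)
new scene (((211.3948211669922, 292.4123229980469), (17.85011863708496, 25.803953170776367), 126.61070251464844), ((420.1833190917969, 401.492431640625), (62.220558166503906, 95.00572967529297), 85.6128921508789), 341.0)
new top (((133.3016815185547, 233.6478729248047), (12.14532470703125, 19.27323341369629), 78.9295425415039), ((410.2593078613281, 385.7481994628906), (37.200416564941406, 59.09413146972656), 10.539584159851074), 172.5)
new scene (((210.99549865722656, 292.98797607421875), (15.863771438598633, 25.320466995239258), 125.95947265625), ((419.3664855957031, 404.0189208984375), (55.5048828125, 92.4998779296875), 88.57282257080078), 302.5)
new top (((132.7670135498047, 233.72837829589844), (10.062145233154297, 16.402860641479492), 67.75923156738281), ((410.0001525878906, 387.3829650878906), (30.945560455322266, 50.090885162353516), 21.84568214416504), 117.0)
new scene (((211.4575653076172, 293.8491516113281), (14.80362606048584, 21.452014923095703), 123.31316375732422), ((415.6028747558594, 405.2460632324219), (51.92863082885742, 77.80260467529297), 88.28539276123047), 224.0)
old top (((131.4467315673828, 219.51119995117188), (13.356368064880371, 19.523372650146484), 82.100830078125), ((453.4499816894531, 392.5757751464844), (41.04369354248047, 60.079689025878906), 7.103595733642578), 196.5)
```

```bash
python3 - <<'E'
from act import *
s=cam('scene'); print('scene est',ray(s,213.96,293.39,14.5))
q=np.array([409.7,386.8]); O=[np.pi,0,np.radians(101)]
robot.move_gripper(.88); robot.move_ptp([*q,120],O); lin(q,50)
h=lin(q,4,sp=50,f=8); z0=robot.current_tcp_pos()[2]; print('hit',h,z0)
if not h:
    robot.move_gripper(0); print('w',robot.current_gripper_width()*93,robot.current_finger_force()); lin(q,60,sp=60); lin(q,120); robot.sleep(.3); print('w',robot.current_gripper_width()*93,robot.current_t())
    c=cam('top','t13.png')
else: lin(q,120)
E
```

```text
scene est [410.61218716 398.5569625   14.5       ]
hit False 4.251792462948791
w 41.53410283217492 29.912992179306457
w 41.55032937157484 99.8667
```

Held, but the width of 41.5 against 47 mm suggests the grasp is off-centre along the stone's length, and the scene estimate agrees (+y). I set it down, regrasp further along and compare widths.

```bash
python3 - <<'E'
from act import *
q=np.array([409.7,386.8]); l=np.array([np.cos(np.radians(101)),np.sin(np.radians(101))])
lin(q,20); print(lin(q,3.5,sp=30,f=4),robot.current_tcp_pos()[2]); robot.move_gripper(.75)
for k in(8,16):
    lin(q+k*l,4,sp=60); robot.move_gripper(0); print(k,robot.current_gripper_width()*93,robot.current_t())
    if k<16: robot.move_gripper(.75)
E
```

```text
True 4.079611836547124
8 42.59753614730935 102.8083
16 42.11311473595557 104.3417
```

Width peaks at about +9.5 mm, which is the true centre (the pads grip above the equator, hence about 42.6). I regrasp there and place.

```bash
python3 - <<'E'
from act import *
l=np.array([np.cos(np.radians(101)),np.sin(np.radians(101))]); q=np.array([409.7,386.8])+9.5*l; O=[np.pi,0,np.radians(101)]
robot.move_gripper(.75); lin(q,3.5,sp=60); robot.move_gripper(0); z0=robot.current_tcp_pos()[2]; print('w',robot.current_gripper_width()*93)
lin(q,60,sp=60); lin(q,120); print('w',robot.current_gripper_width()*93)
pl=np.array([448.3,294.3]); robot.move_linear([*pl,120],O,150); lin(pl,z0+58,sp=80)
h=lin(pl,z0+47,sp=15,f=3); print('hit',h,robot.current_tcp_pos()[2]-z0)
robot.move_gripper(.65); lin(pl,115,sp=60); lin(pl,180); robot.move_ptp([430,-20,350],OC)
t=cam('top','t14.png'); s=cam('scene','s14.png')
print(diffblob(t,'pics/t4.png',(145,195,185,250),64,25),diffblob(s,'pics/s4.png',(205,230,255,285),64,40))
# plinth: reference ellipse/circle from clean images
for d,f,box in((t,'t4',(148,205,180,238)),(s,'s4',(214,248,246,276))):
    im=cv2.imread(f'pics/{f}.png'); hs=cv2.cvtColor(im,cv2.COLOR_BGR2HSV); m=(hs[...,2]>(195 if f=='t4' else 235))&(hs[...,1]<40)
    c=big(m,box); e=cv2.fitEllipse(c); print(f,e,ray(d,*e[0],50))
print(robot.current_t())
E
```

```text
w 42.16580634893425
w 42.46724791476095
hit True 49.91914007229042
(((161.1946258544922, 223.0528564453125), (18.002065658569336, 22.848529815673828), 79.00247955322266), ((444.83978271484375, 286.4786071777344), (52.6961784362793, 66.93729400634766), 9.727460861206055), 321.0) (((229.78350830078125, 262.04571533203125), (13.483390808105469, 16.32164764404297), 70.19661712646484), ((438.80853271484375, 298.849853515625), (52.24555587768555, 59.73599624633789), 23.095239639282227), 166.5)
t4 ((160.25680541992188, 221.2062225341797), (17.824304580688477, 19.122112274169922), 16.28138542175293) [449.7885534  293.18971375  50.        ]
s4 ((227.9992218017578, 262.124267578125), (13.921647071838379, 17.776039123535156), 88.56917572021484) [450.97093161 296.03961205  50.        ]
113.5583
```

The stone touched down at +49.9 mm, exactly plinth height, so it sits flat. Next I check its position by colour and measure the loupe in both views.

```bash
python3 - <<'E'
from act import *
t=cam('top'); b=cv2.GaussianBlur(cv2.cvtColor(t['img'],cv2.COLOR_BGR2LAB)[...,2].astype(np.float32),(3,3),0)
print('stone b rows',b[215:232:2,150:176:2].astype(int).tolist())
g=cv2.cvtColor(t['img'],cv2.COLOR_BGR2GRAY); print(g[211:236:2,146:180:2].tolist())
robot.move_ptp([450,200,350],OC); t=cam('top','t15.png'); s=cam('scene','s15.png')
for d,box in((t,(312,225,345,258)),(s,(322,196,346,218))):
    for v in(185,200,215):
        hs=cv2.cvtColor(d['img'],cv2.COLOR_BGR2HSV); m=(hs[...,2]>v)&(hs[...,1]<(30 if v<215 else 40))
        try: c=big(m,box); print(v,cv2.contourArea(c),cv2.minAreaRect(c),rectinfo(d,c,16))
        except Exception as e: print(e)
E
```

```text
stone b rows [[134, 134, 131, 131, 131, 133, 133, 131, 131, 132, 135, 137, 135], [133, 132, 132, 132, 132, 133, 133, 133, 133, 133, 135, 138, 137], [133, 132, 132, 130, 129, 128, 129, 131, 132, 133, 133, 136, 138], [133, 132, 131, 128, 126, 125, 126, 129, 131, 133, 133, 136, 138], [133, 133, 131, 128, 126, 127, 128, 131, 132, 133, 134, 137, 138], [133, 133, 133, 132, 133, 133, 134, 134, 135, 134, 135, 137, 137], [134, 134, 134, 135, 135, 135, 135, 135, 134, 134, 136, 137, 136], [135, 135, 134, 134, 134, 133, 132, 133, 133, 135, 136, 135, 135], [136, 136, 136, 135, 134, 134, 134, 135, 136, 135, 134, 134, 134]]
[[158, 154, 147, 146, 145, 149, 164, 180, 190, 188, 173, 174, 171, 167, 162, 156, 151], [150, 149, 148, 151, 170, 201, 218, 217, 216, 212, 172, 142, 183, 171, 157, 155, 148], [148, 146, 146, 164, 212, 176, 159, 159, 154, 162, 187, 161, 134, 179, 153, 148, 145], [149, 143, 144, 152, 158, 150, 155, 165, 170, 167, 159, 143, 122, 143, 168, 146, 147], [147, 145, 134, 138, 155, 158, 164, 165, 175, 180, 174, 162, 127, 126, 184, 146, 149], [149, 147, 136, 147, 162, 164, 172, 174, 181, 1
[... 1028 characters left out ...]
61083984, 23.4282169342041), 59.3521842956543)
215 50.0 ((328.58819580078125, 242.35293579101562), (11.3189058303833, 5.487954616546631), 30.963756561279297) ((387.7707214355469, -211.12841796875), (34.013790130615234, 16.653125762939453), 59.34485626220703)
185 78.0 ((332.0, 206.5), (9.0, 12.0), 90.0) ((384.238037109375, -202.132568359375), (47.215980529785156, 52.121063232421875), 37.66032409667969)
200 72.0 ((332.0, 206.5), (9.0, 12.0), 90.0) ((384.238037109375, -202.132568359375), (47.215980529785156, 52.121063232421875), 37.66032409667969)
215 387.5 ((333.5, 206.5), (21.0, 23.0), 90.0) ((377.8642883300781, -203.40170288085938), (90.17119598388672, 122.41606140136719), 38.01961898803711)
```

The stone spans rows 215-230 and columns 150-171 on the plinth disc (centre row 221, column 160), so it is centred within a few mm. The loupe measures 41x23 mm at (387,-210) with its long axis at 59°, matching 44x24. I pick it and check the width.

```bash
python3 - <<'E'
from act import *
q=np.array([386.6,-209.3]); O=[np.pi,0,np.radians(59.4)]
robot.move_gripper(.6); robot.move_ptp([*q,150],O); lin(q,50)
h=lin(q,3,sp=50,f=6); z0=robot.current_tcp_pos()[2]; print('hit',h,z0)
if not h:
    robot.move_gripper(0); print('w',robot.current_gripper_width()*93)
    lin(q,60,sp=80); lin(q,180,sp=200); print('w',robot.current_gripper_width()*93,robot.current_t())
else: lin(q,150)
E
```

```text
hit False 3.188896096547912
w 22.78806444095926
w 22.592891154875254 120.8
```

```bash
python3 - <<'E'
from act import *
q=cr(-10,82); robot.move_ptp([*q,200],OC); lin(q,60,sp=180); h=lin(q,7,sp=30,f=4); print(h,robot.current_tcp_pos()[2])
robot.move_gripper(.5); lin(q,80,sp=80); lin(q,220,sp=200); robot.move_gripper(0)
robot.move_ptp([540,-200,350],OC); t=cam('top','t16.png'); s=cam('scene','s16.png')
hs=cv2.cvtColor(t['img'],cv2.COLOR_BGR2HSV); m=(hs[...,2]>170)&(hs[...,1]<60)
c=big(m,(205,205,240,245)); r=rectinfo(t,c,22); d=np.array(r[0])-C; print(r,'case xy',d@[np.cos(CY),np.sin(CY)],d@[-np.sin(CY),np.cos(CY)])
print('old loupe spot',big(m,(318,232,340,250)).shape if m[232:250,318:340].any() else 'empty')
# lid free edge: topmost dark row per column
g=cv2.cvtColor(t['img'],cv2.COLOR_BGR2GRAY)
for col in(205,220,240,260,280): print(col,g[150:215:3,col].tolist())
print(robot.current_t())
E
```

```text
True 9.068253551686219
((444.5409240722656, 130.94589233398438), (24.218544006347656, 42.624691009521484), 0.3306201994419098) case xy -10.428184412220352 80.9636719661415
old loupe spot (3, 1, 2)
205 [171, 176, 177, 183, 170, 52, 39, 55, 57, 55, 56, 57, 57, 51, 45, 43, 53, 65, 64, 67, 81, 83]
220 [162, 166, 167, 168, 175, 118, 40, 46, 56, 62, 59, 60, 56, 55, 50, 79, 81, 89, 88, 84, 86, 85]
240 [167, 175, 176, 180, 178, 180, 49, 43, 57, 56, 55, 57, 56, 58, 52, 51, 59, 86, 88, 87, 85, 88]
260 [180, 188, 187, 183, 179, 181, 134, 37, 45, 54, 61, 56, 53, 58, 56, 42, 60, 79, 87, 81, 86, 86]
280 [152, 153, 157, 158, 170, 176, 177, 55, 43, 55, 58, 56, 56, 55, 58, 57, 50, 61, 85, 87, 88, 90]
129.4417
```

The loupe lies in the well at case (-10, 81), measured 24x43 mm. Next I close the lid, pushing from behind and following its arc with the shut fingers.

```bash
python3 - <<'E'
from act import *
OL=[np.pi,0,CY]
print([robot.inverse_kinematics([*cr(x,0),z],OL) is not None for x,z in((205,300),(205,160),(100,160),(-62,60))])
print([robot.inverse_kinematics([*cr(205,0),300],[np.pi,0,CY+k]) is not None for k in(np.pi,)])
robot.move_ptp([*cr(210,0),300],OL); lin(cr(210,0),160,sp=150)
print('push',lin(cr(103,0),160,sp=80,f=25),robot.current_contact_force())
for th in np.radians([85,75,65,55,45,35,25,17,10,4]):
    k=1-th/np.radians(90); r=112+28*k; x=78-r*np.cos(th)+16*np.sin(th)+7*np.sin(th); z=45+r*np.sin(th)+16*np.cos(th)
    h=robot.move_linear([*cr(x,0),z],None,80,25)
    if h: print('stop at',np.degrees(th),robot.current_tcp_pos(),robot.current_contact_force()); break
print(h,robot.current_tcp_pos(),robot.current_contact_force())
if not h:
    h=lin(cr(-62,0),54,sp=15,f=15); print('press',h,robot.current_tcp_pos(),robot.current_contact_force())
print(robot.current_t())
E
```

```text
[True, True, True, True]
[True]
push False [ 0.25400604 -0.55366909  0.42647409]
False [389.58476179  54.25252135  70.67030766] [ 0.06878883 -0.74506716 -0.02434247]
press True [388.06798632  54.33448869  61.18201812] [-1.19192864  0.63240375  8.27166099]
138.5
```

The press met the stop at z = 61.2, matching 45 + 16 for a shut case. I retreat and check everything by image differences before handing in.

```bash
python3 - <<'E'
from act import *
h=lin(cr(-62,0),54,sp=15,f=20); print('press',h,robot.current_tcp_pos()[2])
lin(cr(-62,0),150,sp=100); robot.move_ptp([*cr(-62,0),300],[np.pi,0,CY]); robot.move_j([-1.487,.259,1.535,0,1.348,-.203]); robot.sleep(.5)
t=cam('top','t20.png'); s=cam('scene','s20.png')
def D(a,b,box): 
    x0,y0,x1,y1=box; return round(float(np.abs(a[y0:y1,x0:x1].astype(int)-b[y0:y1,x0:x1].astype(int)).max()),1)
R=cv2.imread('pics/top_raw.png')
for n,b in(('jar',(192,122,212,142)),('egg',(230,122,250,144)),('tower',(268,128,286,146)),('turq',(302,206,320,230)),('noise',(300,235,315,250))): print(n,D(t['img'],R,b))
T3=cv2.imread('pics/t3.png'); print('cuffs',D(t['img'],T3,(340,155,425,230)))
T14=cv2.imread('pics/t14.png'); print('stone',D(t['img'],T14,(145,205,180,240)))
# lid shut outline at z=61
hs=cv2.cvtColor(t['img'],cv2.COLOR_BGR2HSV); c=big(hs[...,2]<90,(190,155,300,262)); print('case',rectinfo(t,c,61))
print(robot.current_t())
E
```

```text
press True 61.178307797317125
jar 9.0
egg 8.0
tower 8.0
turq 9.0
noise 8.0
cuffs 16.0
stone 9.0
case ((447.84967041015625, 50.386878967285156), (252.66690063476562, 153.38211059570312), 85.91947937011719)
143.2917
```

```bash
python3 -c "
from bench import robot
print(robot.hand_in())"
```

```text
the job is handed in; nothing more can be done
None
```

I handed the job in at about 143 s: four cuffs hang on the bar, the loupe is in the shut case, and the jar, egg and tower are unmoved; the palm stone is on the plinth within a few mm of the middle, after a missed first grasp tipped it on edge and I laid it flat and regrasped it.

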